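Extend the tier organiser with interlocking channel sections

ROBOT

A 6-joint arm with a two-finger parallel gripper is mounted at the origin on the work surface. World frame = base frame: x ahead of the robot, y to its left, z up, the work surface at z = 0. Lengths are in m, angles in rad, forces in N, time in s.
With the tool pointing down it reaches from about 0.35 to 0.775 m from the base axis. Payload 7.3 kg.
Tool frame: the origin (TCP) lies midway between the tips of the shut fingers; the grasp point (between the pads) lies 19 mm behind it; z points along the fingers, y is the line along which they close (so a half turn about z gives the same grasp; the last joint's range is limited). The gripper opens to 92 mm and grips with 3 to 60 N. Pads are 19 mm wide; open, the fingers measure 130 mm over their backs; the gripper's body (75 mm by 190 mm) begins 47 mm behind the grasp point.
Start: joints at [1.135, 0.342, 1.524, -0, 1.275, -0.146], TCP at [0.15, 0.503, 0.193] pointing down, gripper open.
Joint ranges: [-2.53, 2.53], [-0.77, 2.02], [0.04, 2.7], [-1, 4.14], [0.28, 2.66], [-3.11, 3.11]. Speed limits (rad/s): [2.57, 2.57, 3.14, 3.14, 3.14, 3.14].

INTERFACE

Orientations are given as [roll, pitch, yaw] about the fixed x, y, z axes, in that order (R = Rz(yaw) Ry(pitch) Rx(roll)).
In Python, from cell import robot, read_camera, camera_params, nets gives the robot as it stands. The module is installed in compiled form; this text tells all that it offers.
- The arm moves only by the tool step_arm, never from a script. Its argument "steps" is a list of rows, each an object of numbers: "x", "y", "z": the shift along the tool's x, y, z as a fraction of full scale; "rx", "ry", "rz": the turn, a rotation vector about the tool's x, y, z as a fraction of full scale; "claw": the opening, from -1 (shut) to 1 (fully open). In form: [{"x": .., "y": .., "z": .., "rx": .., "ry": .., "rz": .., "claw": ..}, ...]. A call has 1 to 12 rows; each row is the pose to reach, as a shift and turn from the pose commanded when the call began, along the tool's axes at that moment; what a row does not reach only later rows make up. Full scale, the value 1, is 750 mm for a shift and pi/4 rad for a turn. A row lasts 1/12 s, in which the tool goes at most 41.7 mm and 7.16 degrees, less where a joint would pass 70% of its speed; a pose out of reach is approached as far as the arm can. A call with a number of a shift or a turn outside -1 to 1 is refused whole. A call with a gripper value outside its range is refused whole. The fingers move at their own pace and stop on an object; "squeeze" is the grip in N (left out, the last holds). Time passes only in rows, so rows that repeat a pose let the fingers close. It gives the time, the measured TCP pose, the force, the opening and the grip force at its end, in the units of the state.
- robot.observe(): the state, without advancing time (a new reading comes with each control period).
- read_camera(name): name is "scene" or "side" or "wrist"; returns (picture, depth): 384x512x3 uint8, blue, green, red; 384x512 float32, m along the optical axis (not along the pixel's ray), 0 where there is no reading.
- camera_params(name): a dict with "fx", "fy", "cx", "cy" (pixels), "k1" (the pictures are not rectified: a ray, as slopes to the right and down, at radius r is drawn at 1 + k1 r^2 times it, then the intrinsics apply), "R" (3x3) and "t" (3): a world point X has camera coordinates R X + t; the wrist camera has in their place "hand_eye" (4x4, takes a point from camera to tool coordinates, whose origin is the TCP and whose axes are the flange's). Camera axes: x right, y down, z forward; pixel columns grow to the right and rows downward; lengths in m; the calibration is good to about 2 mm. A picture is of the moment at which its call begins: read the wrist's pose just before it. camera_params takes no time and is no camera call.
- robot.hand_in(): hands the job in; it is judged then, once.
Trained networks look in the newest picture that a camera, given by its name, has taken for a name from the list of things; names that differ only in an ending like _2 or _b are one class to them, and where a whole thing is asked for, a point or a joint stands for the part that bears it (a point fixed in the world has none). Each returns a list of dicts, best first, with "conf" (0 to 1); they miss things now and then, are a little off and sometimes report something else, mostly with a low value. They report only what shows in the picture. A call takes as long as a camera call. They do not tell look-alikes from the thing itself.
- nets.masks_of(camera, query): "region" (384x512 bool, what is visible of it) and "box" ([left, top, right, bottom] in pixels, round what is visible of it).
- nets.landmark_of(camera, query): "pixel" ([row, column] in pixels: a listed point, or the origin of a listed thing).
The state is a dict: "time": time; "qpos": joint angles; "qvel": joint speeds; "joint_efforts": joint torques, N m; "tool_pos": TCP position; "tool_rot": TCP orientation; "contact_force": force on the tool from outside, world axes, zero at the start; "torque": the same for the moment, N m; "opening": finger opening in m; "grip_force": force on a finger pad.
Only numpy, scipy, OpenCV 4.12 (cv2) and the standard library are available. Lean on these libraries where they do the work, as an engineer would, in place of code of your own. Each camera call takes 0.05 s, during which the arm holds its last target. There are 200 camera calls.

TASK

Extend the smoke-grey tier organiser: stand the loose open-topped tray on the glass snugly beside the fixed tray (the one with black rubber feet), long wall against long wall with the ends flush, on whichever side has room. Then lift the third section up and off the headphone stand and lower it, open side down, squarely and centred over the two touching walls until it is fully down, so that one of its own walls stands inside each tray. Set the sections down rather than dropping them, let go, and leave the bowl, remote, coaster and both cartridges where they are.

Things in the scene. Friction and masses are not known exactly. Their poses are not given: they have to be found in the camera images.
- base_tray: Fixed first tray, mid scene: smoke-grey U-channel, open up, 100 mm long (its x, ends open), 66 wide (y), 45 high (z); floor and two long walls 4 mm thick, so the trough is 58 mm wide, its floor 4 mm above the glass. Stuck to the glass by black rubber feet that stick out 8 mm beyond both ends (50 mm wide, 3 high). Origin: centre of its underside.
- tray: Loose tray: the same U-channel without feet, 100 (x) x 66 (y) x 45 mm (z), floor and walls 4 mm, about 75 g. Stands on the glass, open side up, about 170 mm to one side of the fixed tray and turned up to 0.6 rad from it. Slides on the glass when pushed. Origin: centre of its underside; z up.
- bridge: Third section: the same U-channel, open side down, 100 (x) x 66 (y) x 45 mm, walls and top 4 mm, about 75 g. It hangs over the stand's arm, its x along the arm. Origin: midway between the lower edges of its walls, 45 mm below its upper face; z is up while the open side is down. Fully seated over two trays, its wall edges rest on their floors: origin 4 mm above the glass.
- stand: Fixed silver headphone stand: base plate 150 x 90 x 12 mm, post (14 x 30 mm) at its +x end, 166 mm high, and an arm from the post towards -x, 26 wide, 10 thick, top at 150 mm. Its tip has an upturned lip 14 mm above the arm top, the post stands 16 mm above it, 117 mm apart: lift the section 20 mm or more before moving it off. Origin: on the glass under mid arm.
- stand_arm (a point): Middle of the top face of the stand's arm, 150 mm above the glass.
- bowl: Empty white porcelain bowl, rim radius 55 mm, 55 mm high, loose, on the other side of the fixed tray from the loose tray. Leave it. Origin: centre of its underside.
- remote: Black remote control, 150 (x) x 44 (y) x 16 mm, loose, lying across in front of the fixed tray's near end. Leave it. Origin: centre of its underside.
- coaster: Black hard silicone coaster, 92 mm across, 7 mm thick, loose, beyond the trays. Leave it. Origin: centre of its underside.
- cartridge_a: Blue game cartridge, 65 (x) x 57 (y) x 9 mm, loose, lying flat behind the fixed tray's far end. Leave it. Origin: centre of its underside.
- cartridge_b: Second blue game cartridge, same size, loose, lying flat beyond the trays. Leave it. Origin: centre of its underside.
- speaker: Fixed round grey loudspeaker, 86 mm across, 106 mm high, across the scene from the headphone stand. Origin: centre of its underside.
There are look-alikes about, which are no part of the job. Leave any green or yellow look-alike of the bridge alone.

How it is judged:
By the outcome, as a careful person would: the job done as asked, in the order asked, and still so for the second after the job is handed in, with the robot touching nothing.
It also fails if it takes over 64 s, if anything falls off the work surface, if the arm or the gripper's body presses on something with over 40 N, if the wrist force passes 120 N, or if a joint passes its speed limit or range.

## Working session

There is one attempt and no reset: what is moved stays moved. The work goes in short steps, Python scripts to look and compute and a tool call to move; the robot and the scene stay as the last step left them, time stands still between calls to the robot, and variables do not carry over. Pictures are saved under pics/ and viewed, at most 10 in all, crops included, and the job is handed in when it is done.

Besides the shell and the picture viewer there is one more tool, called after ">>>" as a command line: name --argument value ..., lists and objects as JSON in quotes. step_arm: Moves the arm, as the interface text tells. Its arguments: {"type":"object","properties":{"steps":{"type":"array","items":{"type":"object","properties":{"x":{"type":"number","minimum":-1,"maximum":1},"y":{"type":"number","minimum":-1,"maximum":1},"z":{"type":"number","minimum":-1,"maximum":1},"rx":{"type":"number","minimum":-1,"maximum":1},"ry":{"type":"number","minimum":-1,"maximum":1},"rz":{"type":"number","minimum":-1,"maximum":1},"claw":{"type":"number"}}}},"squeeze":{"type":"number"}},"required":["steps"]}

```bash
mkdir -p pics; cat > h.py <<'E'
import numpy as np, cv2
from cell import robot, read_camera, camera_params, nets
from scipy.spatial.transform import Rotation as Ro
def T_tool():
    s=robot.observe(); T=np.eye(4); T[:3,:3]=Ro.from_euler('xyz',s['tool_rot']).as_matrix(); T[:3,3]=s['tool_pos']; return T
def cloud(cam):
    T=T_tool(); im,d=read_camera(cam); p=camera_params(cam)
    K=np.array([[p['fx'],0,p['cx']],[0,p['fy'],p['cy']],[0,0,1.]])
    v,u=np.mgrid[0:384,0:512].astype(np.float64)
    uv=cv2.undistortPoints(np.stack([u.ravel(),v.ravel()],1)[:,None],K,np.array([p['k1'],0,0,0.]))[:,0].reshape(384,512,2)
    P=np.dstack([uv[...,0]*d,uv[...,1]*d,d])
    if 'R' in p: W=(P-np.array(p['t']))@np.array(p['R'])
    else:
        M=T@np.array(p['hand_eye']); W=P@M[:3,:3].T+M[:3,3]
    W[d==0]=np.nan
    return im,d,W
E
python3 - <<'E'
from h import *
print(robot.observe())
ims=[]
for c in ['scene','side','wrist']:
    im,d,W=cloud(c); np.savez(f'{c}.npz',im=im,d=d,W=W)
    cv2.imwrite(f'pics/{c}0.png',im)
    if c=='wrist': continue
    for q in ['base_tray','tray','bridge','stand','bowl','remote','coaster','cartridge_a','speaker']:
        for r in nets.masks_of(c,q)[:4]:
            w=W[r['region']]; w=w[~np.isnan(w[:,0])]
            print(c,q,round(r['conf'],2),np.round(r['box']),np.round(np.median(w,0),3),np.round(w.max(0),3) if len(w) else '')
E
```

```text
{'time': 0.0, 'qpos': array([ 1.13494021e+00,  3.42723989e-01,  1.52499097e+00, -4.00754808e-05,
        1.27539133e+00, -1.46004802e-01]), 'qvel': array([-0.00076992, -0.00010113, -0.00158822,  0.00054636, -0.0010894 ,
       -0.00053417]), 'joint_efforts': array([-5.28955716e-04, -4.31245065e+01, -2.44221389e+01,  7.17392145e-02,
        5.58249000e-02, -9.34702939e-05]), 'tool_pos': array([0.14985423, 0.50269406, 0.19245343]), 'tool_rot': array([-3.14008955e+00, -1.82299111e-04,  2.85175290e+00]), 'contact_force': array([0.73521575, 0.51950272, 0.60869071]), 'torque': array([ 0.00616362,  0.06411958, -0.02953141]), 'grip_force': 0.0, 'opening': 0.09203905684113635}
scene base_tray 0.76 [218. 191. 256. 228.] [0.529 0.012 0.006] [0.584 0.07  0.049]
scene tray 0.82 [164. 208. 203. 245.] [ 0.509 -0.152  0.008] [ 0.558 -0.106  0.049]
scene tray 0.65 [ 71. 223. 118. 276.] [ 0.524 -0.4    0.083] [ 0.542 -0.346  0.111]
scene bridge 0.93 [374. 171. 413. 198.] [0.697 0.454 0.043] [0.724 0.515 0.052]
scene bridge 0.83 [260. 140. 292. 164.] [0.351 0.255 0.041] [0.388 0.317 0.052]
scene bridge
[... 1246 characters left out ...]
] [0.682 0.455 0.044] [0.714 0.512 0.05 ]
side bridge 0.74 [242. 233. 284. 268.] [ 0.503 -0.141  0.019] [ 0.566 -0.069  0.047]
side stand 0.72 [194. 127. 233. 170.] [0.512 0.377 0.012] [0.57  0.451 0.167]
side bowl 0.89 [229. 172. 260. 196.] [0.557 0.191 0.036] [0.636 0.306 0.057]
side remote 0.57 [210. 209. 226. 237.] [0.41  0.015 0.015] [0.452 0.1   0.02 ]
side coaster 0.89 [288. 231. 319. 255.] [ 0.636 -0.161  0.006] [ 0.687 -0.103  0.01 ]
side cartridge_a 0.75 [272. 205. 295. 215.] [0.641 0.003 0.008] [0.677 0.038 0.012]
side cartridge_a 0.45 [271. 190. 290. 201.] [0.674 0.118 0.008] [0.709 0.167 0.013]
side speaker 0.89 [271. 278. 311. 333.] [ 0.484 -0.418  0.093] [ 0.578 -0.275  0.108]
```

```bash
python3 - <<'E'
from h import *
im=np.load('scene.npz')['im']
cv2.imwrite('pics/s1.png',cv2.resize(im[105:285,60:430],None,fx=2.16,fy=2.16,interpolation=cv2.INTER_CUBIC))
for c in ['scene','side']:
    W=np.load(c+'.npz')['W'].reshape(-1,3)
    for n,(x0,y0,z0,z1) in dict(base=(.525,.012,.038,.054),tray=(.508,-.15,.038,.054),bridge=(.484,.38,.146,.164)).items():
        m=(abs(W[:,0]-x0)<.075)&(abs(W[:,1]-y0)<.075)&(W[:,2]>z0)&(W[:,2]<z1)
        r=cv2.minAreaRect(W[m,:2].astype(np.float32)); print(c,n,m.sum(),np.round(r[0],4),np.round(r[1],4),round(r[2],1),np.median(W[m,2]).round(4))
E
```

```text
scene base 110 [0.5216 0.0069] [0.0669 0.1016] 81.9 0.0436
scene tray 129 [ 0.5055 -0.1584] [0.1022 0.0681] 7.3 0.0444
scene bridge 450 [0.4901 0.3973] [0.0695 0.1406] 73.6 0.1541
side base 132 [0.5211 0.0087] [0.0704 0.0972] 80.3 0.0423
side tray 160 [ 0.5054 -0.1567] [0.0985 0.0697] 6.1 0.0424
side bridge 274 [0.4924 0.3975] [0.0768 0.131 ] 76.3 0.1529
```

View pics/s1.png

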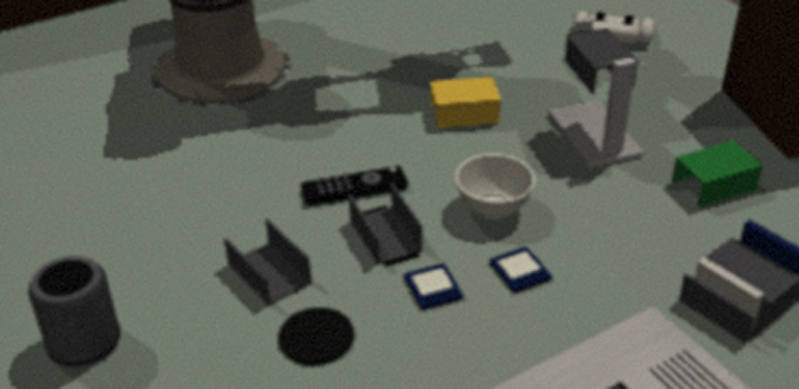

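```bash
cat >> h.py <<'E'
def go(pos,yaw):
    T=T_tool(); R=Ro.from_euler('xyz',[np.pi,0,yaw]).as_matrix()
    s=T[:3,:3].T@(np.array(pos)-T[:3,3])/0.75
    r=Ro.from_matrix(T[:3,:3].T@R).as_rotvec()/(np.pi/4)
    print('shift',np.round(s,4),'rot',np.round(r,4))
E
python3 - <<'E'
from h import *
print(np.round(camera_params('wrist')['hand_eye'],3), camera_params('wrist')['fx'])
go([.47,-.14,.24],np.pi+.11)
go([.45,-.07,.28],np.pi)
E
```

```text
[[-0.001 -0.962 -0.274  0.074]
 [ 1.    -0.001  0.     0.   ]
 [-0.001 -0.274  0.962 -0.191]
 [ 0.     0.     0.     1.   ]] 284.5979735796449
shift [-0.6539 -0.6998 -0.0625] rot [ 1.00e-04  1.00e-04 -5.09e-01]
shift [-0.6017 -0.618  -0.1159] rot [ 1.00e-04  0.00e+00 -3.69e-01]
```

>>> step_arm --steps '[{"z":-0.06},{"x":-0.6,"y":-0.618,"z":-0.116,"rz":-0.369},{"x":-0.6,"y":-0.618,"z":-0.116,"rz":-0.369},{"x":-0.6,"y":-0.618,"z":-0.116,"rz":-0.369},{"x":-0.6,"y":-0.618,"z":-0.116,"rz":-0.369},{"x":-0.6,"y":-0.618,"z":-0.116,"rz":-0.369},{"x":-0.6,"y":-0.618,"z":-0.116,"rz":-0.369},{"x":-0.6,"y":-0.618,"z":-0.116,"rz":-0.369},{"x":-0.6,"y":-0.618,"z":-0.116,"rz":-0.369},{"x":-0.6,"y":-0.618,"z":-0.116,"rz":-0.369},{"x":-0.6,"y":-0.618,"z":-0.116,"rz":-0.369},{"x":-0.6,"y":-0.618,"z":-0.116,"rz":-0.369}]'

```text
$.steps[0]: bad value
```

>>> step_arm --steps '[{"x":0},{"x":0},{"x":0},{"x":0},{"x":0},{"x":0},{"x":0}]'

```text
$.steps[0]: bad value
```

```bash
python3 - <<'E'
from h import *
s=robot.observe(); print(s['time'],s['tool_pos'],s['tool_rot'])
go([.45,-.07,.28],np.pi)
im,d,W=cloud('wrist'); np.savez('w1.npz',im=im,d=d,W=W)
cv2.imwrite('pics/w1.png',cv2.resize(im,None,fx=1.5,fy=1.5))
print((d==0).sum())
E
```

```text
1.05 [0.15001859 0.50314166 0.19315072] [3.14148269e+00 1.75779202e-05 2.85180106e+00]
shift [-0.6017 -0.618  -0.1159] rot [ 1.00e-04  0.00e+00 -3.69e-01]
1065
```

View pics/w1.png

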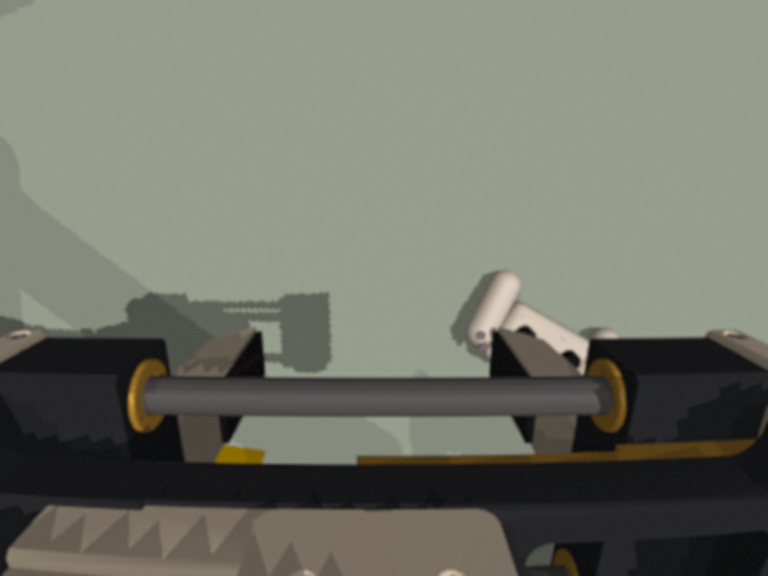

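>>> step_arm --steps '[{"x":0,"y":0,"z":-0.06,"rx":0,"ry":0,"rz":0,"claw":1},{"x":-0.77,"y":-0.57,"z":-0.116,"rx":0,"ry":0,"rz":-0.369,"claw":1}]'

```text
time: 1.27
tool_pos: [0.1722, 0.4778, 0.2424]
tool_rot: [3.131, 0.001, 2.968]
contact_force: [1.5, -0.9, 1.2]
opening: 0.0917
grip_force: 0.0
```

```bash
python3 - <<'E'
from h import *
go([.58,-.07,.28],np.pi)
E
```

```text
shift [-0.6616 -0.6252 -0.056 ] rot [ 0.0131  0.0024 -0.2207]
```

>>> step_arm --steps '[{"x":-0.66,"y":-0.62,"z":-0.055,"rx":0,"ry":0,"rz":-0.19,"claw":1},{"x":-0.66,"y":-0.62,"z":-0.055,"rx":0,"ry":0,"rz":-0.19,"claw":1},{"x":-0.66,"y":-0.62,"z":-0.055,"rx":0,"ry":0,"rz":-0.19,"claw":1},{"x":-0.66,"y":-0.62,"z":-0.055,"rx":0,"ry":0,"rz":-0.19,"claw":1},{"x":-0.66,"y":-0.62,"z":-0.055,"rx":0,"ry":0,"rz":-0.19,"claw":1},{"x":-0.66,"y":-0.62,"z":-0.055,"rx":0,"ry":0,"rz":-0.19,"claw":1},{"x":-0.66,"y":-0.62,"z":-0.055,"rx":0,"ry":0,"rz":-0.19,"claw":1},{"x":-0.66,"y":-0.62,"z":-0.055,"rx":0,"ry":0,"rz":-0.19,"claw":1},{"x":-0.66,"y":-0.62,"z":-0.055,"rx":0,"ry":0,"rz":-0.19,"claw":1},{"x":-0.66,"y":-0.62,"z":-0.055,"rx":0,"ry":0,"rz":-0.19,"claw":1},{"x":-0.66,"y":-0.62,"z":-0.055,"rx":0,"ry":0,"rz":-0.19,"claw":1},{"x":-0.66,"y":-0.62,"z":-0.055,"rx":0,"ry":0,"rz":-0.19,"claw":1}]'

```text
time: 2.27
tool_pos: [0.4705, 0.0742, 0.2677]
tool_rot: [3.141, 0.001, 3.116]
contact_force: [0.9, 1.0, -0.1]
opening: 0.0913
grip_force: 0.0
```

```bash
python3 - <<'E'
from h import *
go([.58,-.07,.28],np.pi)
E
```

```text
shift [-0.1509 -0.1885 -0.0164] rot [ 0.0003  0.0008 -0.0325]
```

>>> step_arm --steps '[{"x":-0.14,"y":-0.18,"z":-0.016,"rx":0,"ry":0,"rz":-0.03,"claw":1},{"x":-0.14,"y":-0.18,"z":-0.016,"rx":0,"ry":0,"rz":-0.03,"claw":1},{"x":-0.14,"y":-0.18,"z":-0.016,"rx":0,"ry":0,"rz":-0.03,"claw":1},{"x":-0.14,"y":-0.18,"z":-0.016,"rx":0,"ry":0,"rz":-0.03,"claw":1},{"x":-0.14,"y":-0.18,"z":-0.016,"rx":0,"ry":0,"rz":-0.03,"claw":1},{"x":-0.14,"y":-0.18,"z":-0.016,"rx":0,"ry":0,"rz":-0.03,"claw":1},{"x":-0.14,"y":-0.18,"z":-0.016,"rx":0,"ry":0,"rz":-0.03,"claw":1},{"x":-0.14,"y":-0.18,"z":-0.016,"rx":0,"ry":0,"rz":-0.03,"claw":1}]'

```text
time: 2.93
tool_pos: [0.5705, -0.0601, 0.2794]
tool_rot: [3.141, -0.0, 3.141]
contact_force: [-0.7, 0.8, -0.7]
opening: 0.0916
grip_force: 0.0
```

```bash
cat >> h.py <<'E'
def rects(W,spots):
    W=W.reshape(-1,3)
    for n,(x0,y0,z0,z1) in spots.items():
        m=(abs(W[:,0]-x0)<.075)&(abs(W[:,1]-y0)<.075)&(W[:,2]>z0)&(W[:,2]<z1)
        if m.sum()<20: print(n,'few');continue
        p=W[m,:2].astype(np.float32)
        r=cv2.minAreaRect(p); print(n,m.sum(),np.round(r[0],4),np.round(r[1],4),round(r[2],2),'z',np.median(W[m,2]).round(4))
E
python3 - <<'E'
from h import *
s=robot.observe(); print(s['time'],s['tool_pos'],s['tool_rot'])
im,d,W=cloud('wrist'); np.savez('w1.npz',im=im,d=d,W=W)
cv2.imwrite('pics/w2.png',cv2.resize(im,None,fx=1.5,fy=1.5))
rects(W,dict(base=(.525,.012,.041,.054),tray=(.508,-.15,.041,.054)))
f=W.reshape(-1,3); m=(abs(f[:,2])<.012)&(f[:,0]<.45); print('glass',np.nanmedian(f[m,2]))
E
```

```text
2.9333 [ 0.57048856 -0.0601387   0.27941737] [ 3.14105905e+00 -2.99876750e-04  3.14103023e+00]
base 416 [0.5217 0.0101] [0.0674 0.0993] 81.5 z 0.0445
tray 438 [ 0.5048 -0.1555] [0.0989 0.0675] 5.56 z 0.0446
glass -0.0003541699474977067
```

View pics/w2.png

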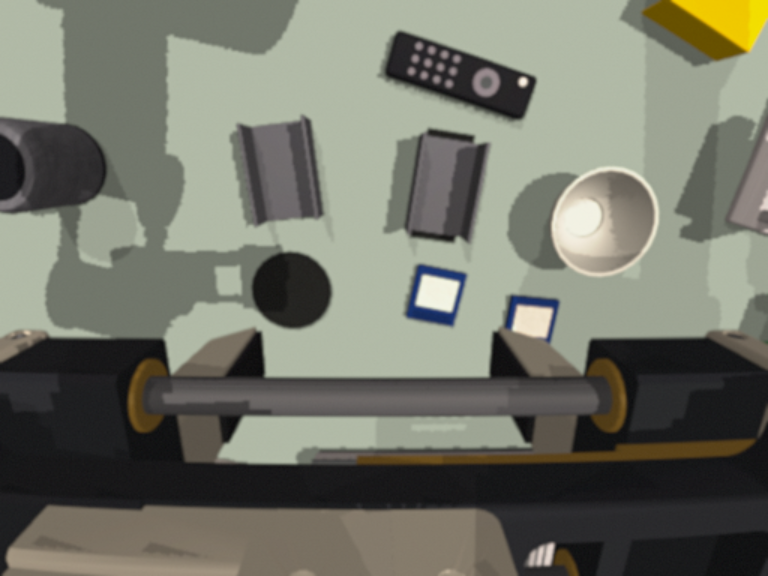

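```bash
python3 - <<'E'
from h import *
go([.5078,-.1864,.09],np.pi+.097)
E
```

```text
shift [ 0.0836 -0.1687  0.2528] rot [ 5.000e-04  1.000e-04 -1.237e-01]
```

>>> step_arm --steps '[{"x":0.0836,"y":-0.1687,"z":0.1,"rx":0,"ry":0,"rz":-0.1237,"claw":-0.1},{"x":0.0836,"y":-0.1687,"z":0.1,"rx":0,"ry":0,"rz":-0.1237,"claw":-0.1},{"x":0.0836,"y":-0.1687,"z":0.1,"rx":0,"ry":0,"rz":-0.1237,"claw":-0.1},{"x":0.0836,"y":-0.1687,"z":0.25,"rx":0,"ry":0,"rz":-0.1237,"claw":-0.1},{"x":0.0836,"y":-0.1687,"z":0.25,"rx":0,"ry":0,"rz":-0.1237,"claw":-0.1},{"x":0.0836,"y":-0.1687,"z":0.25,"rx":0,"ry":0,"rz":-0.1237,"claw":-0.1},{"x":0.0836,"y":-0.1687,"z":0.25,"rx":0,"ry":0,"rz":-0.1237,"claw":-0.1},{"x":0.0836,"y":-0.1687,"z":0.25,"rx":0,"ry":0,"rz":-0.1237,"claw":-0.1},{"x":0.0836,"y":-0.1687,"z":0.25,"rx":0,"ry":0,"rz":-0.1237,"claw":-0.1},{"x":0.0836,"y":-0.1687,"z":0.25,"rx":0,"ry":0,"rz":-0.1237,"claw":-0.1}]'

```text
time: 3.82
tool_pos: [0.5103, -0.1877, 0.0947]
tool_rot: [-3.139, 0.004, -3.045]
contact_force: [0.1, -1.0, -0.0]
opening: 0.0412
grip_force: 0.0
```

```bash
python3 - <<'E'
from h import *
s=robot.observe(); print(s['time'],s['tool_pos'],s['tool_rot'],s['opening'])
go([.5078,-.1864,.014],np.pi+.097)
E
```

```text
3.8167 [ 0.51033154 -0.18771182  0.09467346] [-3.13901727  0.00431797 -3.0448181 ] 0.041243530137233315
shift [0.0037 0.0023 0.1075] rot [-0.0033  0.0055 -0.0003]
```

>>> step_arm --steps '[{"x":0.002,"y":0.001,"z":0.05,"rx":0,"ry":0,"rz":0,"claw":-0.1},{"x":0.002,"y":0.001,"z":0.08,"rx":0,"ry":0,"rz":0,"claw":-0.1},{"x":0.002,"y":0.001,"z":0.103,"rx":0,"ry":0,"rz":0,"claw":-0.1},{"x":0.002,"y":0.001,"z":0.103,"rx":0,"ry":0,"rz":0,"claw":-0.1},{"x":0.002,"y":0.001,"z":0.103,"rx":0,"ry":0,"rz":0,"claw":-0.1},{"x":0.002,"y":0.001,"z":0.103,"rx":0,"ry":0,"rz":0,"claw":-0.1}]'

```text
time: 4.32
tool_pos: [0.5085, -0.1877, 0.0169]
tool_rot: [-3.139, 0.003, -3.045]
contact_force: [0.6, -0.3, 0.4]
opening: 0.0416
grip_force: 0.0
```

>>> step_arm --squeeze 12 --steps '[{"x":0,"y":0,"z":0,"rx":0,"ry":0,"rz":0,"claw":-1},{"x":0,"y":0,"z":0,"rx":0,"ry":0,"rz":0,"claw":-1},{"x":0,"y":0,"z":0,"rx":0,"ry":0,"rz":0,"claw":-1},{"x":0,"y":0,"z":0,"rx":0,"ry":0,"rz":0,"claw":-1},{"x":0,"y":0,"z":0,"rx":0,"ry":0,"rz":0,"claw":-1},{"x":0,"y":0,"z":0,"rx":0,"ry":0,"rz":0,"claw":-1},{"x":0,"y":0,"z":0,"rx":0,"ry":0,"rz":0,"claw":-1},{"x":0,"y":0,"z":0,"rx":0,"ry":0,"rz":0,"claw":-1}]'

```text
time: 4.98
tool_pos: [0.5067, -0.1872, 0.0145]
tool_rot: [3.141, -0.0, -3.046]
contact_force: [0.5, 0.2, -0.3]
opening: 0.0004
grip_force: 0.0
```

```bash
python3 - <<'E'
from h import *
s=robot.observe(); print(s['time'],s['tool_pos'],s['tool_rot'],s['opening'],s['grip_force'],s['contact_force'])
for cam in ['scene','side']:
    im,d,W=cloud(cam); rects(W,dict(tray=(.508,-.13,.036,.052)))
im,d,W=cloud('wrist'); cv2.imwrite('pics/w3.png',im)
b=np.array([.5217,.0101]); yaw=-.148; X=np.array([np.cos(yaw),np.sin(yaw)]); Y=np.array([-X[1],X[0]])
# tray centre in tool x relative from earlier rect
T=T_tool(); c=np.array([.5048,-.1555,0,1]); print('tray in tool',np.linalg.inv(T)@c)
E
```

```text
4.9833 [ 0.50668404 -0.18719553  0.01449378] [ 3.14143319e+00 -3.21529523e-05 -3.04622130e+00] 0.0004287344585214881 0.0 [ 0.4735348   0.1697833  -0.25602049]
tray 114 [ 0.5067 -0.158 ] [0.0999 0.0692] 6.64 z 0.0427
tray 98 [ 0.48   -0.1589] [0.0487 0.0697] 6.63 z 0.0415
tray in tool [-0.00116908  0.03170198  0.01446477  1.        ]
```

View pics/w3.png

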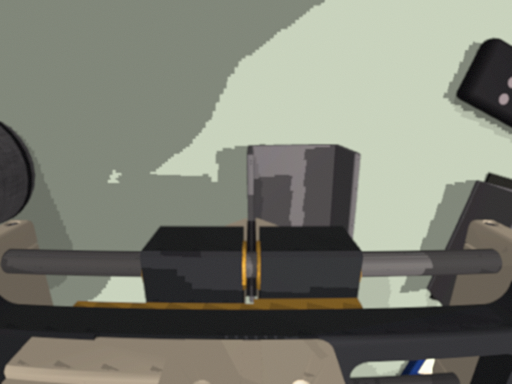

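>>> step_arm --squeeze 15 --steps '[{"x":0,"y":0,"z":0,"rx":0,"ry":0,"rz":0,"claw":-1},{"x":0,"y":0,"z":0,"rx":0,"ry":0,"rz":0,"claw":-1},{"x":0,"y":0,"z":0,"rx":0,"ry":0,"rz":0,"claw":-1}]'

```text
time: 5.38
tool_pos: [0.5067, -0.1872, 0.0145]
tool_rot: [3.141, -0.0, -3.046]
contact_force: [0.1, 0.4, 0.4]
opening: 0.0003
grip_force: 0.0
```

```bash
python3 - <<'E'
from h import *
im=cv2.imread('pics/w3.png'); cv2.imwrite('pics/w3c.png',cv2.resize(im[130:320,130:380],None,fx=3,fy=3,interpolation=cv2.INTER_CUBIC))
im,d,W=cloud('wrist')
for r,c in [(180,251),(210,251),(215,251),(225,251),(240,251),(255,251),(270,251),(290,251),(240,200),(180,300),(200,235),(200,256)]: print(r,c,im[r,c],np.round(W[r,c],3))
E
```

```text
180 251 [126 124 130] [ 0.473 -0.19   0.044]
210 251 [78 76 79] [ 0.492 -0.188  0.045]
215 251 [76 76 79] [ 0.495 -0.188  0.045]
225 251 [42 43 44] [ 0.497 -0.188  0.055]
240 251 [43 41 43] [ 0.498 -0.188  0.074]
255 251 [65 64 68] [ 0.476 -0.19   0.128]
270 251 [107 108 113] [ 0.479 -0.189  0.131]
290 251 [61 60 63] [ 0.514 -0.186  0.093]
240 200 [26 26 27] [ 0.472 -0.205  0.13 ]
180 300 [125 124 130] [ 0.48  -0.153  0.003]
200 235 [123 136 130] [ 0.501 -0.199  0.001]
200 256 [66 64 66] [ 0.499 -0.184  0.004]
```

View pics/w3c.png

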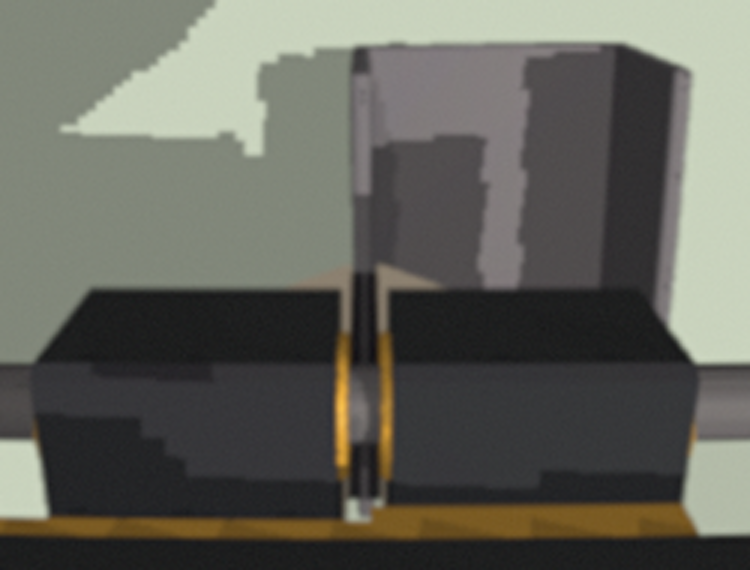

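>>> step_arm --steps '[{"x":0,"y":0,"z":-0.01,"rx":0,"ry":0,"rz":0,"claw":-1},{"x":0,"y":0,"z":-0.02,"rx":0,"ry":0,"rz":0,"claw":-1},{"x":0,"y":0,"z":-0.02,"rx":0,"ry":0,"rz":0,"claw":-1},{"x":0,"y":0,"z":-0.02,"rx":0,"ry":0,"rz":0,"claw":-1},{"x":0,"y":0,"z":-0.02,"rx":0,"ry":0,"rz":0,"claw":-1}]'

```text
time: 5.85
tool_pos: [0.5068, -0.1872, 0.0298]
tool_rot: [-3.141, 0.0, -3.046]
contact_force: [0.0, -0.2, 0.1]
opening: 0.0004
grip_force: 0.0
```

```bash
python3 - <<'E'
from h import *
im,d,W=cloud('wrist')
for r,c in [(180,251),(200,251),(210,251),(225,251),(240,251),(180,300),(200,290)]: print(r,c,im[r,c],np.round(W[r,c],3))
s=robot.observe();print(s['opening'],s['grip_force'],s['contact_force'],s['tool_pos'])
E
```

```text
180 251 [123 122 128] [ 0.477 -0.19   0.045]
200 251 [77 75 78] [ 0.49  -0.188  0.045]
210 251 [76 75 79] [ 0.497 -0.188  0.046]
225 251 [40 39 41] [ 0.497 -0.188  0.071]
240 251 [40 37 41] [ 0.498 -0.188  0.089]
180 300 [101 100 104] [ 0.484 -0.15   0.004]
200 290 [122 121 127] [ 0.501 -0.156  0.004]
0.00032004619617008 0.0 [-0.21891721 -0.5909348  -0.62541403] [ 0.50663978 -0.18715767  0.0295643 ]
```

```bash
python3 - <<'E'
from h import *
im,d,W=cloud('wrist'); T=T_tool(); L=(W-T[:3,3])@T[:3,:3]
for r in range(204,236,2):
    print(r,' '.join('%d:(%.0f %.0f %.0f)%d'%(c,*(L[r,c]*1000),im[r,c].mean()) for c in [236,242,248,251,254,260,266]))
Z=np.load('w1.npz'); L2=None
E
```

```text
204 236:(-2 -12 29)125 242:(-2 -7 29)127 248:(14 -2 -16)86 251:(13 0 -15)77 254:(-1 3 26)62 260:(-0 8 24)65 266:(-1 13 26)78
206 236:(-4 -12 30)127 242:(-4 -7 30)126 248:(12 -2 -15)90 251:(12 0 -14)76 254:(-2 3 26)62 260:(-2 8 26)67 266:(-2 12 25)76
208 236:(-5 -12 28)126 242:(-5 -7 29)126 248:(10 -2 -14)88 251:(10 0 -15)77 254:(10 2 -14)61 260:(-4 8 26)70 266:(-4 12 25)77
210 236:(-7 -12 30)126 242:(-7 -7 30)127 248:(9 -2 -14)88 251:(9 0 -15)76 254:(9 2 -14)62 260:(-5 8 24)71 266:(-6 13 25)76
212 236:(-9 -12 29)127 242:(-9 -7 29)126 248:(-9 -2 30)89 251:(8 0 -16)75 254:(8 2 -15)61 260:(-8 8 27)70 266:(-7 13 25)78
214 236:(-11 -12 29)127 242:(-11 -7 30)126 248:(-11 -2 31)87 251:(6 0 -15)75 254:(6 2 -14)63 260:(-9 8 26)65 266:(-9 13 26)78
216 236:(-12 -12 29)128 242:(-12 -7 28)127 248:(-13 -2 30)87 251:(5 0 -15)77 254:(5 2 -15)61 260:(-11 8 25)62 266:(-11 13 26)78
218 236:(nan nan nan)127 242:(-14 -7 29)127 248:(-14 -2 29)86 251:(4 0 -15)76 254:(3 2 -15)69 260:(-13 8 26)82 266:(-12 13 25)76
220 236:(-16 -12 29)127 242:(10 -5 -36)124 248:(-16 -2 30)77 251:(2 0 -16)67 254:(2 2 -16)60 26
[... 224 characters left out ...]
(9 0 -39)44 254:(9 2 -39)36 260:(10 6 -42)121 266:(11 9 -42)130
226 236:(36 -5 -104)77 242:(36 -3 -104)81 248:(9 -1 -41)34 251:(9 0 -42)41 254:(9 2 -41)36 260:(36 3 -105)80 266:(36 5 -103)80
228 236:(36 -4 -106)28 242:(37 -2 -107)37 248:(9 -1 -45)36 251:(9 0 -45)42 254:(9 2 -44)35 260:(36 3 -106)40 266:(36 5 -106)30
230 236:(36 -4 -107)28 242:(36 -2 -108)38 248:(9 -1 -47)30 251:(9 0 -47)42 254:(9 2 -47)31 260:(36 3 -108)37 266:(36 5 -108)28
232 236:(nan nan nan)31 242:(36 -2 -110)38 248:(10 -1 -51)31 251:(9 0 -50)42 254:(9 2 -50)28 260:(36 3 -108)38 266:(36 5 -109)29
234 236:(36 -4 -110)27 242:(36 -2 -110)39 248:(9 -1 -52)27 251:(9 0 -53)40 254:(9 2 -52)29 260:(36 3 -111)39 266:(37 5 -111)30
```

>>> step_arm --steps '[{"x":0,"y":0,"z":0,"rx":0,"ry":0,"rz":0,"claw":-0.1},{"x":0,"y":0,"z":0,"rx":0,"ry":0,"rz":0,"claw":-0.1},{"x":0,"y":0,"z":0,"rx":0,"ry":0,"rz":0,"claw":-0.1},{"x":0,"y":0,"z":0,"rx":0,"ry":0,"rz":0,"claw":-0.1},{"x":0,"y":0,"z":0.015,"rx":0,"ry":0,"rz":0,"claw":-0.1},{"x":0,"y":0,"z":0.03,"rx":0,"ry":0,"rz":0,"claw":-0.1},{"x":0,"y":0,"z":0.045,"rx":0,"ry":0,"rz":0,"claw":-0.1},{"x":0,"y":0,"z":0.055,"rx":0,"ry":0,"rz":0,"claw":-0.1},{"x":0,"y":0,"z":0.062,"rx":0,"ry":0,"rz":0,"claw":-0.1},{"x":0,"y":0,"z":0.065,"rx":0,"ry":0,"rz":0,"claw":-0.1},{"x":0,"y":0,"z":0.065,"rx":0,"ry":0,"rz":0,"claw":-0.1},{"x":0,"y":0,"z":0.065,"rx":0,"ry":0,"rz":0,"claw":-0.1}]'

```text
time: 6.95
tool_pos: [0.507, -0.1873, -0.0189]
tool_rot: [-3.141, 0.0, -3.046]
contact_force: [-1.0, -0.6, -0.2]
opening: 0.0414
grip_force: 0.0
```

>>> step_arm --squeeze 12 --steps '[{"x":0,"y":0,"z":0,"rx":0,"ry":0,"rz":0,"claw":-1},{"x":0,"y":0,"z":0,"rx":0,"ry":0,"rz":0,"claw":-1},{"x":0,"y":0,"z":0,"rx":0,"ry":0,"rz":0,"claw":-1},{"x":0,"y":0,"z":0,"rx":0,"ry":0,"rz":0,"claw":-1},{"x":0,"y":0,"z":0,"rx":0,"ry":0,"rz":0,"claw":-1},{"x":0,"y":0,"z":0,"rx":0,"ry":0,"rz":0,"claw":-1},{"x":0,"y":0,"z":0,"rx":0,"ry":0,"rz":0,"claw":-1}]'

```text
time: 7.53
tool_pos: [0.5068, -0.1872, -0.0191]
tool_rot: [3.142, 0.0, -3.046]
contact_force: [-0.8, 0.3, 0.9]
opening: 0.0039
grip_force: 12.0
```

```bash
cat >> h.py <<'E'
BY=-.148; BC=np.array([.5217,.0101]); BXv=np.array([np.cos(BY),np.sin(BY)]); BYv=np.array([-BXv[1],BXv[0]])
def tooltarget(c,yaw,off,z):
    R=Ro.from_euler('xyz',[np.pi,0,yaw]).as_matrix()
    return np.r_[np.array(c)-(R@np.array([off[0],off[1],0]))[:2],z]
E
python3 - <<'E'
from h import *
for gap in (.008,):
    p=tooltarget(BC-BYv*(.066+gap),np.pi+BY,(-.0012,.031),-.005); print(p); go(p,np.pi+BY)
E
```

```text
[ 0.50502979 -0.09357519 -0.005     ]
shift [-0.0096  0.1245 -0.0189] rot [0.0e+00 2.0e-04 3.1e-01]
```

>>> step_arm --steps '[{"x":0,"y":0,"z":-0.01,"rx":0,"ry":0,"rz":0,"claw":-1},{"x":0,"y":0,"z":-0.0189,"rx":0,"ry":0,"rz":0,"claw":-1},{"x":0,"y":0.02,"z":-0.0189,"rx":0,"ry":0,"rz":0.05,"claw":-1},{"x":-0.002,"y":0.045,"z":-0.0189,"rx":0,"ry":0,"rz":0.13,"claw":-1},{"x":-0.005,"y":0.07,"z":-0.0189,"rx":0,"ry":0,"rz":0.21,"claw":-1},{"x":-0.008,"y":0.09,"z":-0.0189,"rx":0,"ry":0,"rz":0.27,"claw":-1},{"x":-0.0096,"y":0.105,"z":-0.0189,"rx":0,"ry":0,"rz":0.31,"claw":-1},{"x":-0.0096,"y":0.115,"z":-0.0189,"rx":0,"ry":0,"rz":0.31,"claw":-1},{"x":-0.0096,"y":0.12,"z":-0.0189,"rx":0,"ry":0,"rz":0.31,"claw":-1},{"x":-0.0096,"y":0.1225,"z":-0.0189,"rx":0,"ry":0,"rz":0.31,"claw":-1},{"x":-0.0096,"y":0.1225,"z":-0.0189,"rx":0,"ry":0,"rz":0.31,"claw":-1},{"x":-0.0096,"y":0.1225,"z":-0.0189,"rx":0,"ry":0,"rz":0.31,"claw":-1}]'

```text
time: 8.53
tool_pos: [0.5053, -0.0955, -0.0049]
tool_rot: [-3.141, 0.0, 2.994]
contact_force: [-1.2, -0.2, -0.2]
opening: 0.0039
grip_force: 12.0
```

```bash
python3 - <<'E'
from h import *
s=robot.observe(); print(s['time'],s['tool_pos'],s['tool_rot'],s['opening'],s['grip_force'],s['contact_force'])
for cam in ['side','scene','wrist']:
    im,d,W=cloud(cam); print(cam)
    w=W.reshape(-1,3); q=(w[:,:2]-BC)
    u=q@BXv; v=q@BYv
    for n,lo,hi in (('tray',-.115,-.034),('base',-.0335,.045)):
        m=(v>lo)&(v<hi)&(abs(u)<.075)&(w[:,2]>.038)&(w[:,2]<.066)
        if m.sum()>10:
            r=cv2.minAreaRect(np.stack([u[m],v[m]],1).astype(np.float32)); print(n,m.sum(),np.round(r,4) if 0 else (np.round(r[0],4),np.round(r[1],4),round(r[2],2)),np.median(w[m,2]).round(4))
cv2.imwrite('pics/w4.png',cv2.resize(im,None,fx=1.5,fy=1.5))
E
```

```text
8.5333 [ 0.505268   -0.09554553 -0.00489428] [-3.14148972e+00  3.80713093e-04  2.99369528e+00] 0.003904607326347563 11.998145431280136 [-1.17687541 -0.21433435 -0.19816973]
side
tray 82 (array([-0.0384, -0.0762]), array([0.0197, 0.0698]), 0.16) 0.0485
base 23 (array([-0.0435,  0.0084]), array([0.0744, 0.0306]), 59.14) 0.0427
scene
tray 233 (array([ 0.0026, -0.0747]), array([0.1019, 0.0803]), 0.76) 0.0501
base 66 (array([-0.0007, -0.0014]), array([0.1038, 0.0637]), 0.56) 0.0442
wrist
tray 3607 (array([-0.0121, -0.0748]), array([0.0802, 0.0772]), 88.24) 0.0577
base 2235 (array([-0.0039,  0.0001]), array([0.0939, 0.0671]), 0.03) 0.0441
```

View pics/w4.png

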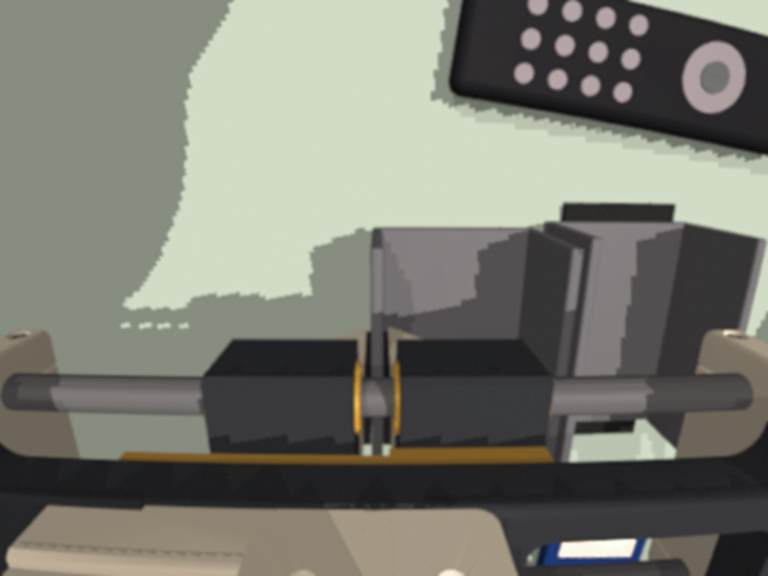

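>>> step_arm --steps '[{"x":0,"y":0,"z":0.006,"rx":0,"ry":0,"rz":0,"claw":-1},{"x":0,"y":0,"z":0.011,"rx":0,"ry":0,"rz":0,"claw":-1},{"x":0,"y":0,"z":0.015,"rx":0,"ry":0,"rz":0,"claw":-1},{"x":0,"y":0,"z":0.017,"rx":0,"ry":0,"rz":0,"claw":-1},{"x":0,"y":0,"z":0.0188,"rx":0,"ry":0,"rz":0,"claw":-1},{"x":0,"y":0,"z":0.0188,"rx":0,"ry":0,"rz":0,"claw":-1},{"x":0,"y":0,"z":0.0188,"rx":0,"ry":0,"rz":0,"claw":-1}]'

```text
time: 9.27
tool_pos: [0.5052, -0.095, -0.0192]
tool_rot: [3.142, 0.0, 2.994]
contact_force: [-0.3, -0.0, -1.1]
opening: 0.0036
grip_force: 12.0
```

```bash
cat >> h.py <<'E'
def walls(cam='wrist',save=None):
    im,d,W=cloud(cam); w=W.reshape(-1,3); q=w[:,:2]-BC; u=q@BXv; v=q@BYv
    m=(w[:,2]>.041)&(w[:,2]<.0475)&(abs(u)<.07)&(v>-.13)&(v<.05)
    h,e=np.histogram(v[m],bins=np.arange(-.13,.05,.002))
    for lo,hi in [(-.11,-.085),(-.052,-.034),(-.034,-.020),(.025,.04)]:
        k=m&(v>lo)&(v<hi)
        if k.sum()>15:
            a=np.polyfit(u[k],v[k],1); print('wall',k.sum(),'v0 %.4f slope %.4f u[%.4f %.4f] z %.4f'%(a[1],a[0],np.sort(u[k])[3],np.sort(u[k])[-4],np.median(w[k,2])))
    print([(round(float(e[i]),3),int(h[i])) for i in range(len(h)) if h[i]>8])
E
python3 - <<'E'
from h import *
s=robot.observe(); print(s['time'],s['tool_pos'],s['tool_rot'],s['opening'],s['grip_force'],s['contact_force'])
walls(); walls()
E
```

```text
9.2667 [ 0.50519059 -0.09503098 -0.01917713] [3.14151211e+00 1.35497621e-04 2.99359281e+00] 0.0035910989583951836 11.999945640563965 [-0.34997499 -0.00694696 -1.07209712]
wall 929 v0 -0.1058 slope -0.0040 u[-0.0498 0.0244] z 0.0448
wall 1127 v0 -0.0444 slope 0.0081 u[-0.0499 0.0255] z 0.0446
wall 1267 v0 -0.0320 slope 0.0005 u[-0.0507 0.0303] z 0.0444
wall 71 v0 0.0296 slope 0.0468 u[-0.0276 -0.0171] z 0.0421
[(-0.112, 14), (-0.11, 26), (-0.108, 347), (-0.106, 506), (-0.104, 27), (-0.102, 20), (-0.048, 129), (-0.046, 621), (-0.044, 363), (-0.042, 11), (-0.034, 739), (-0.032, 449), (-0.03, 79), (0.026, 10), (0.028, 61)]
wall 935 v0 -0.1058 slope -0.0037 u[-0.0498 0.0245] z 0.0448
wall 1137 v0 -0.0444 slope 0.0069 u[-0.0499 0.0257] z 0.0445
wall 1269 v0 -0.0321 slope 0.0004 u[-0.0508 0.0299] z 0.0444
wall 74 v0 0.0298 slope 0.0537 u[-0.0287 -0.0170] z 0.0420
[(-0.112, 17), (-0.11, 27), (-0.108, 347), (-0.106, 509), (-0.104, 28), (-0.102, 22), (-0.048, 153), (-0.046, 604), (-0.044, 369), (-0.034, 750), (-0.032, 446), (-0.03, 73), (0.026, 11), (0.028, 61)]
```

>>> step_arm --steps '[{"x":0.001,"y":0.003,"z":0,"rx":0,"ry":0,"rz":0,"claw":-1},{"x":0.001,"y":0.006,"z":0,"rx":0,"ry":0,"rz":0,"claw":-1},{"x":0.001,"y":0.009,"z":0,"rx":0,"ry":0,"rz":0,"claw":-1},{"x":0.001,"y":0.0105,"z":0,"rx":0,"ry":0,"rz":0,"claw":-1},{"x":0.001,"y":0.0115,"z":0,"rx":0,"ry":0,"rz":0,"claw":-1},{"x":0.001,"y":0.0115,"z":0,"rx":0,"ry":0,"rz":0,"claw":-1},{"x":0.001,"y":0.0115,"z":0,"rx":0,"ry":0,"rz":0,"claw":-1},{"x":0.001,"y":0.0115,"z":0,"rx":0,"ry":0,"rz":0,"claw":-1}]'

```text
time: 10.03
tool_pos: [0.5056, -0.0864, -0.0191]
tool_rot: [3.141, -0.0, 2.994]
contact_force: [-0.2, 0.3, -0.9]
opening: 0.0043
grip_force: 12.0
```

```bash
python3 - <<'E'
from h import *
s=robot.observe(); print(s['time'],s['tool_pos'],s['tool_rot'],s['opening'],s['grip_force'],s['contact_force'])
walls()
E
```

```text
10.0333 [ 0.50563207 -0.08638826 -0.01912966] [ 3.14143705e+00 -2.96250555e-05  2.99350273e+00] 0.004266935842776062 11.999963074922562 [-0.22892763  0.32421495 -0.9263071 ]
wall 943 v0 -0.0973 slope -0.0053 u[-0.0505 0.0236] z 0.0448
wall 1048 v0 -0.0360 slope 0.0066 u[-0.0507 0.0243] z 0.0447
wall 987 v0 -0.0317 slope 0.0043 u[-0.0507 0.0273] z 0.0447
wall 625 v0 0.0308 slope 0.0402 u[-0.0508 -0.0206] z 0.0440
[(-0.104, 10), (-0.102, 24), (-0.1, 240), (-0.098, 454), (-0.096, 185), (-0.094, 25), (-0.038, 607), (-0.036, 440), (-0.034, 452), (-0.032, 454), (-0.03, 81), (0.026, 41), (0.028, 426), (0.03, 137), (0.032, 21)]
```

>>> step_arm --steps '[{"x":0,"y":0.0006,"z":0,"rx":0,"ry":0,"rz":0,"claw":-1},{"x":0,"y":0.0012,"z":0,"rx":0,"ry":0,"rz":0,"claw":-1},{"x":0,"y":0.0012,"z":0,"rx":0,"ry":0,"rz":0,"claw":-1},{"x":0,"y":0.0012,"z":0,"rx":0,"ry":0,"rz":0,"claw":-1},{"x":0,"y":0.0012,"z":0,"rx":0,"ry":0,"rz":0,"claw":-1}]'

```text
time: 10.5
tool_pos: [0.5059, -0.0863, -0.0191]
tool_rot: [-3.141, 0.0, 2.994]
contact_force: [-0.1, -4.5, -0.9]
opening: 0.0036
grip_force: 12.0
```

>>> step_arm --steps '[{"x":0,"y":0,"z":0,"rx":0,"ry":0,"rz":0,"claw":-0.1},{"x":0,"y":0,"z":0,"rx":0,"ry":0,"rz":0,"claw":-0.1},{"x":0,"y":0,"z":0,"rx":0,"ry":0,"rz":0,"claw":-0.1},{"x":0,"y":0,"z":0,"rx":0,"ry":0,"rz":0,"claw":-0.1},{"x":0,"y":0,"z":-0.03,"rx":0,"ry":0,"rz":0,"claw":-0.1},{"x":0,"y":0,"z":-0.07,"rx":0,"ry":0,"rz":0,"claw":-0.1},{"x":0,"y":0,"z":-0.12,"rx":0,"ry":0,"rz":0,"claw":-0.1},{"x":-0.05,"y":0.03,"z":-0.17,"rx":0,"ry":0,"rz":0,"claw":0.5},{"x":-0.11,"y":0.07,"z":-0.2,"rx":0,"ry":0,"rz":0,"claw":0.5},{"x":-0.11,"y":0.07,"z":-0.24,"rx":0,"ry":0,"rz":0,"claw":0.5},{"x":-0.11,"y":0.07,"z":-0.25,"rx":0,"ry":0,"rz":0,"claw":0.5},{"x":-0.11,"y":0.07,"z":-0.25,"rx":0,"ry":0,"rz":0,"claw":0.5}]'

```text
time: 11.5
tool_pos: [0.5988, -0.0449, 0.1728]
tool_rot: [3.142, 0.009, 2.995]
contact_force: [0.2, -1.1, 0.3]
opening: 0.0672
grip_force: 0.0
```

>>> step_arm --steps '[{"x":0,"y":0,"z":0,"rx":0,"ry":0,"rz":0,"claw":0.5},{"x":0,"y":0,"z":0,"rx":0,"ry":0,"rz":0,"claw":0.5},{"x":0,"y":0,"z":0,"rx":0,"ry":0,"rz":0,"claw":0.5},{"x":0,"y":0,"z":0,"rx":0,"ry":0,"rz":0,"claw":0.5}]'

```text
time: 11.83
tool_pos: [0.594, -0.0459, 0.1671]
tool_rot: [3.141, -0.003, 2.993]
contact_force: [0.2, 0.4, 0.4]
opening: 0.0689
grip_force: 0.0
```

```bash
python3 - <<'E'
from h import *
s=robot.observe(); print(s['time'],s['tool_pos'],s['tool_rot'])
walls();im,d,W=cloud('wrist');
w=W.reshape(-1,3); q=w[:,:2]-BC; u=q@BXv; v=q@BYv
m=(w[:,2]>.041)&(w[:,2]<.0475)&(abs(u)<.07)&(v>-.13)&(v<.05)
r=cv2.minAreaRect(np.stack([u[m],v[m]],1).astype(np.float32));print(r)
cv2.imwrite('pics/w5.png',cv2.resize(im,None,fx=1.5,fy=1.5))
E
```

```text
11.8333 [ 0.59399329 -0.04593673  0.16706502] [ 3.14135415e+00 -2.75067705e-03  2.99299342e+00]
wall 404 v0 -0.0966 slope 0.0106 u[-0.0492 0.0486] z 0.0444
wall 292 v0 -0.0356 slope 0.0042 u[-0.0489 0.0479] z 0.0446
wall 403 v0 -0.0317 slope 0.0022 u[-0.0492 0.0487] z 0.0445
wall 420 v0 0.0306 slope 0.0026 u[-0.0501 0.0488] z 0.0444
[(-0.1, 74), (-0.098, 180), (-0.096, 150), (-0.038, 99), (-0.036, 193), (-0.034, 191), (-0.032, 174), (-0.03, 38), (0.028, 169), (0.03, 176), (0.032, 75)]
((-0.00039047375321388245, -0.03307978808879852), (0.13292811810970306, 0.09938441216945648), 89.9874267578125)
```

View pics/w5.png

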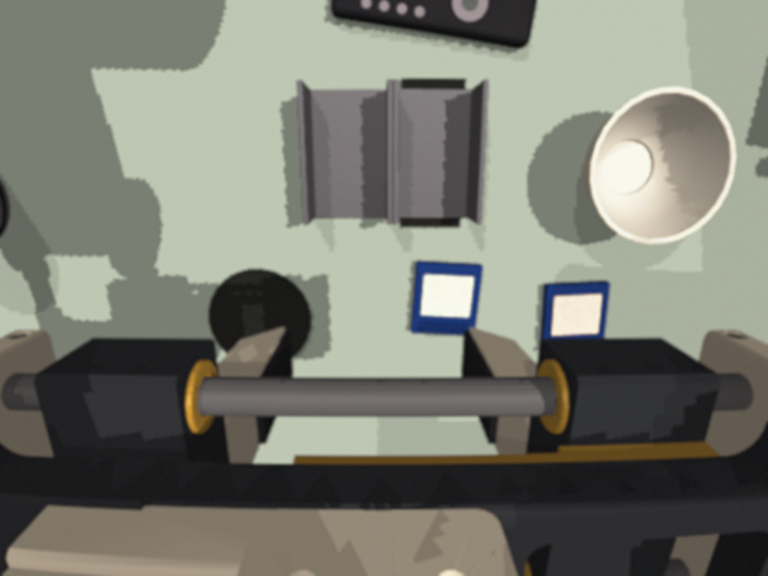

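```bash
python3 - <<'E'
from h import *
go([.542,.374,.29],np.pi-.27)
E
```

```text
shift [ 0.1523  0.5434 -0.1629] rot [ 1.000e-04 -2.100e-03  1.547e-01]
```

>>> step_arm --steps '[{"x":0.1,"y":0.1,"z":-0.163,"rx":0,"ry":0,"rz":0.05,"claw":0.9},{"x":0.1,"y":0.2,"z":-0.163,"rx":0,"ry":0,"rz":0.1,"claw":0.9},{"x":0.1,"y":0.3,"z":-0.163,"rx":0,"ry":0,"rz":0.15,"claw":0.9},{"x":0.15,"y":0.5434,"z":-0.163,"rx":0,"ry":0,"rz":0.155,"claw":0.9},{"x":0.15,"y":0.5434,"z":-0.163,"rx":0,"ry":0,"rz":0.155,"claw":0.9},{"x":0.15,"y":0.5434,"z":-0.163,"rx":0,"ry":0,"rz":0.155,"claw":0.9},{"x":0.15,"y":0.5434,"z":-0.163,"rx":0,"ry":0,"rz":0.155,"claw":0.9},{"x":0.15,"y":0.5434,"z":-0.163,"rx":0,"ry":0,"rz":0.155,"claw":0.9},{"x":0.15,"y":0.5434,"z":-0.163,"rx":0,"ry":0,"rz":0.155,"claw":0.9},{"x":0.15,"y":0.5434,"z":-0.163,"rx":0,"ry":0,"rz":0.155,"claw":0.9},{"x":0.15,"y":0.5434,"z":-0.163,"rx":0,"ry":0,"rz":0.155,"claw":0.9},{"x":0.15,"y":0.5434,"z":-0.163,"rx":0,"ry":0,"rz":0.155,"claw":0.9}]'

```text
time: 12.93
tool_pos: [0.5421, 0.3807, 0.2905]
tool_rot: [3.139, -0.001, 2.878]
contact_force: [1.2, 0.6, 0.2]
opening: 0.0872
grip_force: 0.0
```

>>> step_arm --steps '[{"x":0,"y":0,"z":0,"rx":0,"ry":0,"rz":0,"claw":0.9},{"x":0,"y":0,"z":0,"rx":0,"ry":0,"rz":0,"claw":0.9},{"x":0,"y":0,"z":0,"rx":0,"ry":0,"rz":0,"claw":0.9},{"x":0,"y":0,"z":0,"rx":0,"ry":0,"rz":0,"claw":0.9}]'

```text
time: 13.27
tool_pos: [0.5444, 0.3723, 0.2907]
tool_rot: [-3.141, -0.0, 2.87]
contact_force: [-1.2, 0.3, -0.2]
opening: 0.0871
grip_force: 0.0
```

```bash
python3 - <<'E'
from h import *
s=robot.observe(); print(s['time'],s['tool_pos'],s['tool_rot'])
im,d,W=cloud('wrist'); np.savez('w6.npz',im=im,d=d,W=W)
cv2.imwrite('pics/w6.png',cv2.resize(im,None,fx=1.5,fy=1.5))
rects(W,dict(bridge=(.484,.39,.148,.160)))
E
```

```text
13.2667 [0.54440883 0.37230901 0.29066627] [-3.14121078e+00 -1.01039958e-04  2.86970832e+00]
bridge 5576 [0.4852 0.3997] [0.0658 0.1194] 74.57 z 0.1538
```

View pics/w6.png

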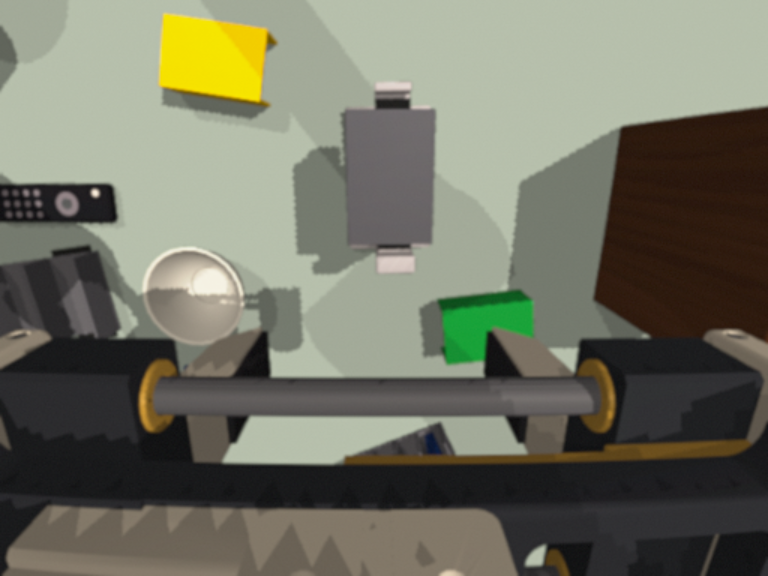

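```bash
python3 - <<'E'
from h import *
Z=np.load('w6.npz'); W=Z['W']; im=Z['im'].astype(int)
g=im.mean(2); 
m=(abs(W[...,0]-.485)<.08)&(abs(W[...,1]-.4)<.08)&(W[...,2]>.149)&(W[...,2]<.159)&(g<125)
k=cv2.morphologyEx(m.astype(np.uint8),cv2.MORPH_OPEN,np.ones((23,23))).astype(bool)
p=W[k][:,:2].astype(np.float32); r=cv2.minAreaRect(p); print(k.sum(),r,np.median(W[k][:,2]))
print('gray',g[k].mean())
T=T_tool(); L=(W-T[:3,3])@T[:3,:3]
b=(np.arange(512)[None,:]>400)&(np.arange(384)[:,None]<215)&(W[...,2]>.02)
ys=W[b]; print('box zmax',np.nanpercentile(ys[:,2],[50,95,99]), 'min tool y',np.nanmin(L[b][:,1]), 'y min world',np.nanmin(ys[:,1]))
for row in (60,100,140): print(np.round(W[row,380:500:15],2).tolist())
# lips
for n,(rr) in dict(tip=(50,72),post=(160,185)).items():
    a=W[rr[0]:rr[1],245:280].reshape(-1,3); a=a[a[:,2]>.155]; print(n,len(a),np.round(np.median(a,0),4))
go([.4852,.3997,.22],np.pi+np.deg2rad(74.57-90))
E
```

```text
2362 ((0.47978881001472473, 0.40371036529541016), (0.0590951070189476, 0.07098063081502914), 75.40583038330078) 0.15378154337797162
gray 105.4620378210556
box zmax [0.14089468 0.20971446 0.22197329] min tool y 0.25677090764394056 y min world 0.5994318328967305
[[0.45, 0.61, -0.0], [0.46, 0.64, 0.0], [0.47, 0.66, 0.0], [0.47, 0.68, 0.0], [0.48, 0.71, -0.0], [0.48, 0.73, 0.0], [0.49, 0.76, 0.0], [0.5, 0.79, 0.0]]
[[0.52, 0.6, 0.0], [0.52, 0.63, 0.0], [0.53, 0.65, -0.0], [0.53, 0.65, 0.04], [0.53, 0.65, 0.08], [0.53, 0.65, 0.11], [0.53, 0.65, 0.14], [0.53, 0.65, 0.16]]
[[0.58, 0.59, -0.0], [0.59, 0.62, -0.0], [0.59, 0.63, 0.02], [0.59, 0.63, 0.06], [0.58, 0.63, 0.1], [0.58, 0.63, 0.13], [0.58, 0.64, 0.15], [0.57, 0.64, 0.17]]
tip 154 [0.4265 0.4165 0.1634]
post 343 [0.5479 0.386  0.1656]
shift [0.0858 0.0138 0.0944] rot [-0.0002 -0.     -0.0032]
```

```bash
python3 - <<'E'
from h import *
W=np.load('w6.npz')['W'].reshape(-1,3)
c=np.array([.4852,.3997])
for yaw in (np.deg2rad(-15.43),):
  X=np.array([np.cos(yaw),np.sin(yaw)]);Y=np.array([-X[1],X[0]])
  u=(W[:,:2]-c)@X; v=(W[:,:2]-c)@Y
  m=(abs(v)<.04)&(abs(u)<.07)&(W[:,2]>.150)&(W[:,2]<.158)&(abs(v)>.017)
  r=cv2.minAreaRect(np.stack([u[m],v[m]],1).astype(np.float32)); print(m.sum(),r)
E
```

```text
2480 ((0.005856137722730637, 0.00027923285961151123), (0.10789202153682709, 0.06581832468509674), 0.3002520203590393)
```

```bash
python3 - <<'E'
from h import *
W=np.load('w6.npz')['W'].reshape(-1,3)
c=np.array([.4852,.3997]); yaw=np.deg2rad(-15.13)
X=np.array([np.cos(yaw),np.sin(yaw)]);Y=np.array([-X[1],X[0]])
u=(W[:,:2]-c)@X; v=(W[:,:2]-c)@Y
m=(abs(v)<.04)&(abs(u)<.07)&(W[:,2]>.148)&(W[:,2]<.158)&(abs(v)>.017)
h,e=np.histogram(u[m],bins=np.arange(-.06,.07,.002)); print([(round(float(a),3),int(b)) for a,b in zip(e,h) if b])
h,e=np.histogram(v[m],bins=np.arange(-.04,.04,.001)); print([(round(float(a),3),int(b)) for a,b in zip(e,h) if b])
k=m&(u>.05); print(np.round(np.c_[u,v,W[:,2]][k][:8],3))
E
```

```text
[(-0.05, 3), (-0.048, 49), (-0.046, 57), (-0.044, 56), (-0.042, 55), (-0.04, 52), (-0.038, 53), (-0.036, 56), (-0.034, 56), (-0.032, 56), (-0.03, 56), (-0.028, 49), (-0.026, 49), (-0.024, 56), (-0.022, 48), (-0.02, 49), (-0.018, 56), (-0.016, 54), (-0.014, 56), (-0.012, 42), (-0.01, 55), (-0.008, 46), (-0.006, 49), (-0.004, 55), (-0.002, 56), (0.0, 43), (0.002, 55), (0.004, 44), (0.006, 54), (0.008, 53), (0.01, 45), (0.012, 49), (0.014, 42), (0.016, 52), (0.018, 51), (0.02, 42), (0.022, 46), (0.024, 49), (0.026, 54), (0.028, 41), (0.03, 43), (0.032, 51), (0.034, 50), (0.036, 42), (0.038, 44), (0.04, 51), (0.042, 42), (0.044, 44), (0.046, 49), (0.048, 50), (0.05, 37), (0.052, 3), (0.058, 1)]
[(-0.033, 52), (-0.032, 80), (-0.031, 80), (-0.03, 81), (-0.029, 82), (-0.028, 76), (-0.027, 81), (-0.026, 80), (-0.025, 81), (-0.024, 77), (-0.023, 80), (-0.022, 81), (-0.021, 85), (-0.02, 82), (-0.019, 80), (-0.018, 83), (0.017, 82), (0.018, 80), (0.019, 83), (0.02, 76), (0.021, 73), (0.022, 79), (0.023, 84), (0.024, 82), (0.025, 83), (0.026, 81), (0.027, 79), (0.028, 77), (0.029, 80), (0.03, 83), (0.031, 77), (0.032, 34), (0.033, 2)]
[[ 0.05   0.02   0.152]
 [ 0.05   0.021  0.153]
 [ 0.05   0.024  0.153]
 [ 0.05   0.029  0.153]
 [ 0.051 -0.033  0.154]
 [ 0.051 -0.031  0.154]
 [ 0.051 -0.03   0.154]
 [ 0.051 -0.029  0.154]]
```

```bash
python3 - <<'E'
from h import *
go([.4869,.3992,.16],np.pi-.265)
go([.4869,.3992,.089],np.pi-.265)
E
```

```text
shift [0.0834 0.0138 0.1744] rot [-0.0002 -0.     -0.0086]
shift [0.0834 0.0138 0.269 ] rot [-0.0002 -0.     -0.0086]
```

>>> step_arm --steps '[{"x":0.04,"y":0.0138,"z":0.04,"rx":0,"ry":0,"rz":-0.0086,"claw":0.95},{"x":0.0834,"y":0.0138,"z":0.08,"rx":0,"ry":0,"rz":-0.0086,"claw":0.95},{"x":0.0834,"y":0.0138,"z":0.12,"rx":0,"ry":0,"rz":-0.0086,"claw":0.95},{"x":0.0834,"y":0.0138,"z":0.15,"rx":0,"ry":0,"rz":-0.0086,"claw":0.95},{"x":0.0834,"y":0.0138,"z":0.165,"rx":0,"ry":0,"rz":-0.0086,"claw":0.95},{"x":0.0834,"y":0.0138,"z":0.165,"rx":0,"ry":0,"rz":-0.0086,"claw":0.95},{"x":0.0834,"y":0.0138,"z":0.165,"rx":0,"ry":0,"rz":-0.0086,"claw":0.95},{"x":0.0834,"y":0.0138,"z":0.165,"rx":0,"ry":0,"rz":-0.0086,"claw":0.95},{"x":0.0834,"y":0.0138,"z":0.165,"rx":0,"ry":0,"rz":-0.0086,"claw":0.95}]'

```text
time: 14.07
tool_pos: [0.4874, 0.4007, 0.1686]
tool_rot: [3.139, 0.002, 2.878]
contact_force: [0.3, 0.0, 0.1]
opening: 0.0896
grip_force: 0.0
```

```bash
python3 - <<'E'
from h import *
go([.4869,.3992,.089],np.pi-.265)
im,d,W=cloud('wrist'); T=T_tool(); L=((W-T[:3,3])@T[:3,:3]).reshape(-1,3); w=W.reshape(-1,3)
m=(w[:,2]>.151)&(w[:,2]<.157)&(abs(L[:,0])<.09)&(abs(L[:,1])<.05)&(L[:,0]>.02)
h,e=np.histogram(L[m,1],bins=np.arange(-.05,.05,.002)); print([(round(float(a),3),int(b)) for a,b in zip(e,h) if b>5])
k=m&(abs(L[:,1])>.018); print(np.sort(L[k,0])[[5,-5]])
E
```

```text
shift [ 0.0004 -0.0023  0.1061] rot [0.0029 0.0025 0.0017]
[(-0.036, 6), (-0.034, 109), (-0.032, 104), (-0.03, 112), (-0.028, 111), (-0.026, 112), (-0.024, 107), (-0.022, 109), (-0.02, 110), (-0.018, 110), (-0.016, 109), (-0.014, 107), (-0.012, 106), (-0.01, 122), (-0.008, 116), (-0.006, 97), (-0.004, 123), (-0.002, 127), (0.0, 88), (0.002, 116), (0.004, 124), (0.006, 118), (0.008, 93), (0.01, 112), (0.012, 118), (0.014, 103), (0.016, 110), (0.018, 111), (0.02, 106), (0.022, 109), (0.024, 112), (0.026, 102), (0.028, 111), (0.03, 52)]
[0.02013585 0.04978693]
```

>>> step_arm --steps '[{"x":0,"y":-0.002,"z":0.03,"rx":0,"ry":0,"rz":0,"claw":0.95},{"x":0,"y":-0.002,"z":0.06,"rx":0,"ry":0,"rz":0,"claw":0.95},{"x":0,"y":-0.002,"z":0.085,"rx":0,"ry":0,"rz":0,"claw":0.95},{"x":0,"y":-0.002,"z":0.1,"rx":0,"ry":0,"rz":0,"claw":0.95},{"x":0,"y":-0.002,"z":0.104,"rx":0,"ry":0,"rz":0,"claw":0.95},{"x":0,"y":-0.002,"z":0.104,"rx":0,"ry":0,"rz":0,"claw":0.95},{"x":0,"y":-0.002,"z":0.104,"rx":0,"ry":0,"rz":0,"claw":0.95}]'

```text
time: 14.7
tool_pos: [0.4868, 0.3996, 0.0902]
tool_rot: [3.14, 0.001, 2.879]
contact_force: [-0.4, 1.0, 0.0]
opening: 0.0898
grip_force: 0.0
```

>>> step_arm --squeeze 12 --steps '[{"x":0,"y":0,"z":0,"rx":0,"ry":0,"rz":0,"claw":0.6},{"x":0,"y":0,"z":0,"rx":0,"ry":0,"rz":0,"claw":0.5},{"x":0,"y":0,"z":0,"rx":0,"ry":0,"rz":0,"claw":0.4},{"x":0,"y":0,"z":0,"rx":0,"ry":0,"rz":0,"claw":0.2},{"x":0,"y":0,"z":0,"rx":0,"ry":0,"rz":0,"claw":0},{"x":0,"y":0,"z":0,"rx":0,"ry":0,"rz":0,"claw":0},{"x":0,"y":0,"z":0,"rx":0,"ry":0,"rz":0,"claw":0}]'

```text
time: 15.28
tool_pos: [0.4862, 0.3993, 0.0894]
tool_rot: [3.141, 0.001, 2.879]
contact_force: [-0.8, -0.6, 3.5]
opening: 0.0659
grip_force: 12.0
```

>>> step_arm --steps '[{"x":0,"y":0,"z":-0.01,"rx":0,"ry":0,"rz":0,"claw":0},{"x":0,"y":0,"z":-0.03,"rx":0,"ry":0,"rz":0,"claw":0},{"x":0,"y":0,"z":-0.06,"rx":0,"ry":0,"rz":0,"claw":0},{"x":0,"y":0,"z":-0.09,"rx":0,"ry":0,"rz":0,"claw":0},{"x":0,"y":0,"z":-0.11,"rx":0,"ry":0,"rz":0,"claw":0},{"x":0,"y":0,"z":-0.12,"rx":0,"ry":0,"rz":0,"claw":0},{"x":0,"y":0,"z":-0.12,"rx":0,"ry":0,"rz":0,"claw":0},{"x":0,"y":0,"z":-0.12,"rx":0,"ry":0,"rz":0,"claw":0},{"x":0,"y":0,"z":-0.12,"rx":0,"ry":0,"rz":0,"claw":0}]'

```text
time: 16.03
tool_pos: [0.4854, 0.3987, 0.1774]
tool_rot: [-3.14, -0.002, 2.878]
contact_force: [-0.6, 0.2, -0.8]
opening: 0.0661
grip_force: 12.0
```

```bash
cat >> h.py <<'E'
def bridge_in_tool():
    im,d,W=cloud('wrist'); T=T_tool(); L=((W-T[:3,3])@T[:3,:3]).reshape(-1,3)
    m=(abs(L[:,2]+.065)<.02)&(L[:,0]>.015)&(L[:,0]<.07)&(abs(L[:,1])<.045)
    q=L[m]; z=np.median(q[:,2]); q=q[abs(q[:,2]-z)<.003]
    print('n',len(q),'top z',z.round(4),'x end',np.sort(q[:,0])[-30].round(4),'y',np.sort(q[:,1])[[20,-20]].round(4),'pitch',np.polyfit(q[:,0],q[:,2],1)[0].round(4),'roll',np.polyfit(q[:,1],q[:,2],1)[0].round(4))
    e=[(a,q[(q[:,1]>a)&(q[:,1]<a+.01),0].max()) for a in (-.03,-.015,.005,.02)]; print(np.round(e,4).tolist())
E
python3 - <<'E'
from h import *
s=robot.observe(); print(s['time'],s['tool_pos'],s['tool_rot'],s['opening'],s['grip_force'])
bridge_in_tool()
c=BC-.0004*BXv-.0331*BYv
p=tooltarget(c,np.pi+BY,(-.0005,0),.165);print(p); go(p,np.pi+BY)
E
```

```text
16.0333 [0.48537809 0.39867304 0.17740052] [-3.13972658e+00 -1.80499313e-03  2.87849603e+00] 0.06608531808196112 11.999925691634417
n 9763 top z -0.0645 x end 0.0495 y [-0.0321  0.0331] pitch 0.004 roll -0.001
[[-0.03, 0.0497], [-0.015, 0.0496], [0.005, 0.0496], [0.02, 0.0496]]
[ 0.5159289  -0.02250544  0.165     ]
shift [-0.1854 -0.5316  0.0171] rot [-0.0024 -0.0026 -0.1465]
```

>>> step_arm --steps '[{"x":-0.01,"y":-0.02,"z":0,"rx":0,"ry":0,"rz":0,"claw":0},{"x":-0.025,"y":-0.06,"z":0,"rx":0,"ry":0,"rz":-0.01,"claw":0},{"x":-0.04,"y":-0.11,"z":0,"rx":0,"ry":0,"rz":-0.03,"claw":0},{"x":-0.06,"y":-0.16,"z":0,"rx":0,"ry":0,"rz":-0.05,"claw":0},{"x":-0.075,"y":-0.21,"z":0,"rx":0,"ry":0,"rz":-0.06,"claw":0},{"x":-0.09,"y":-0.26,"z":0,"rx":0,"ry":0,"rz":-0.08,"claw":0},{"x":-0.11,"y":-0.31,"z":0,"rx":0,"ry":0,"rz":-0.09,"claw":0},{"x":-0.125,"y":-0.36,"z":0,"rx":0,"ry":0,"rz":-0.11,"claw":0},{"x":-0.145,"y":-0.41,"z":0,"rx":0,"ry":0,"rz":-0.12,"claw":0},{"x":-0.16,"y":-0.455,"z":0,"rx":0,"ry":0,"rz":-0.13,"claw":0},{"x":-0.175,"y":-0.495,"z":0.005,"rx":0,"ry":0,"rz":-0.14,"claw":0},{"x":-0.182,"y":-0.52,"z":0.01,"rx":0,"ry":0,"rz":-0.146,"claw":0}]'

```text
time: 17.08
tool_pos: [0.5163, -0.0162, 0.1705]
tool_rot: [-3.141, -0.001, 2.991]
contact_force: [0.7, 0.1, -0.1]
opening: 0.0657
grip_force: 12.0
```

>>> step_arm --steps '[{"x":0,"y":0,"z":0,"rx":0,"ry":0,"rz":0,"claw":0},{"x":0,"y":0,"z":0,"rx":0,"ry":0,"rz":0,"claw":0},{"x":0,"y":0,"z":0,"rx":0,"ry":0,"rz":0,"claw":0},{"x":0,"y":0,"z":0,"rx":0,"ry":0,"rz":0,"claw":0},{"x":0,"y":0,"z":0,"rx":0,"ry":0,"rz":0,"claw":0}]'

```text
time: 17.5
tool_pos: [0.5164, -0.0118, 0.1714]
tool_rot: [3.141, -0.0, 2.995]
contact_force: [-0.1, 0.1, -0.6]
opening: 0.0658
grip_force: 12.0
```

```bash
python3 - <<'E'
from h import *
s=robot.observe(); print(s['time'],s['tool_pos'],s['tool_rot'],s['opening'],s['grip_force'])
bridge_in_tool()
c=BC-.0004*BXv-.0331*BYv
p=tooltarget(c,np.pi+BY,(-.0005,0),.05); go(p,np.pi+BY)
E
```

```text
17.5 [ 0.51640876 -0.01179476  0.17139302] [ 3.14134628e+00 -3.55738930e-05  2.99498536e+00] 0.06576201097114075 11.99997877702117
n 9768 top z -0.0644 x end 0.0495 y [-0.0319  0.0333] pitch 0.0053 roll -0.0004
[[-0.03, 0.0496], [-0.015, 0.0496], [0.005, 0.0495], [0.02, 0.0495]]
shift [-0.0013 -0.0142  0.1619] rot [0.0003 0.0002 0.0017]
```

>>> step_arm --steps '[{"x":-0.0013,"y":-0.0142,"z":0.03,"rx":0,"ry":0,"rz":0.0017,"claw":0},{"x":-0.0013,"y":-0.0142,"z":0.07,"rx":0,"ry":0,"rz":0.0017,"claw":0},{"x":-0.0013,"y":-0.0142,"z":0.11,"rx":0,"ry":0,"rz":0.0017,"claw":0},{"x":-0.0013,"y":-0.0142,"z":0.14,"rx":0,"ry":0,"rz":0.0017,"claw":0},{"x":-0.0013,"y":-0.0142,"z":0.155,"rx":0,"ry":0,"rz":0.0017,"claw":0},{"x":-0.0013,"y":-0.0142,"z":0.1615,"rx":0,"ry":0,"rz":0.0017,"claw":0},{"x":-0.0013,"y":-0.0142,"z":0.1615,"rx":0,"ry":0,"rz":0.0017,"claw":0},{"x":-0.0013,"y":-0.0142,"z":0.1615,"rx":0,"ry":0,"rz":0.0017,"claw":0},{"x":-0.0013,"y":-0.0142,"z":0.1615,"rx":0,"ry":0,"rz":0.0017,"claw":0}]'

```text
time: 18.3
tool_pos: [0.5168, -0.0236, 0.0514]
tool_rot: [-3.142, 0.002, 2.992]
contact_force: [0.3, -0.5, -0.4]
opening: 0.0659
grip_force: 12.0
```

```bash
python3 - <<'E'
from h import *
s=robot.observe(); print(s['time'],s['tool_pos'],s['tool_rot'],s['opening'],s['grip_force'])
bridge_in_tool(); walls()
im,d,W=cloud('wrist'); w=W.reshape(-1,3); q=w[:,:2]-BC; u=q@BXv; v=q@BYv
m=(abs(w[:,2]-(s['tool_pos'][2]+.0645))<.004)&(abs(v+.033)<.045)&(u>-.07)&(u<-.015)
print('bridge u',np.sort(u[m])[30],'v',np.sort(v[m])[[20,-20]])
c=BC-.0004*BXv-.0331*BYv
p=tooltarget(c,np.pi+BY,(-.0005,0),-.0155); go(p,np.pi+BY)
E
```

```text
18.3 [ 0.5167734  -0.02356092  0.05141174] [-3.14157797e+00  2.30139903e-03  2.99233106e+00] 0.06586633749275993 11.999966707080603
n 9755 top z -0.0644 x end 0.0494 y [-0.0319  0.0332] pitch 0.0046 roll -0.0013
[[-0.03, 0.0496], [-0.015, 0.0495], [0.005, 0.0496], [0.02, 0.0494]]
wall 540 v0 -0.0966 slope 0.0052 u[-0.0502 0.0097] z 0.0445
wall 86 v0 -0.0350 slope 0.0067 u[-0.0503 -0.0367] z 0.0448
wall 124 v0 -0.0321 slope -0.0074 u[-0.0502 -0.0366] z 0.0447
wall 549 v0 0.0303 slope -0.0006 u[-0.0506 0.0103] z 0.0445
[(-0.1, 113), (-0.098, 210), (-0.096, 217), (-0.038, 23), (-0.036, 63), (-0.034, 62), (-0.032, 42), (-0.03, 20), (0.028, 260), (0.03, 223), (0.032, 66)]
bridge u -0.04962633368286873 v [-0.06610338 -0.00088809]
shift [0.0011 0.0014 0.0889] rot [ 0.      0.0025 -0.002 ]
```

>>> step_arm --steps '[{"x":0.0009,"y":0.0005,"z":0.01,"rx":0,"ry":0,"rz":-0.001,"claw":0},{"x":0.0009,"y":0.0005,"z":0.025,"rx":0,"ry":0,"rz":-0.001,"claw":0},{"x":0.0009,"y":0.0005,"z":0.04,"rx":0,"ry":0,"rz":-0.001,"claw":0},{"x":0.0009,"y":0.0005,"z":0.055,"rx":0,"ry":0,"rz":-0.001,"claw":0},{"x":0.0009,"y":0.0005,"z":0.068,"rx":0,"ry":0,"rz":-0.001,"claw":0},{"x":0.0009,"y":0.0005,"z":0.076,"rx":0,"ry":0,"rz":-0.001,"claw":0},{"x":0.0009,"y":0.0005,"z":0.081,"rx":0,"ry":0,"rz":-0.001,"claw":0},{"x":0.0009,"y":0.0005,"z":0.083,"rx":0,"ry":0,"rz":-0.001,"claw":0},{"x":0.0009,"y":0.0005,"z":0.083,"rx":0,"ry":0,"rz":-0.001,"claw":0},{"x":0.0009,"y":0.0005,"z":0.083,"rx":0,"ry":0,"rz":-0.001,"claw":0},{"x":0.0009,"y":0.0005,"z":0.083,"rx":0,"ry":0,"rz":-0.001,"claw":0}]'

```text
time: 19.37
tool_pos: [0.5156, -0.0232, -0.0115]
tool_rot: [3.142, 0.001, 2.993]
contact_force: [0.1, -0.7, -1.1]
opening: 0.0655
grip_force: 12.0
```

```bash
python3 - <<'E'
from h import *
s=robot.observe(); print(s['time'],s['tool_pos'],s['tool_rot'],s['contact_force'])
im,d,W=cloud('wrist'); w=W.reshape(-1,3); q=w[:,:2]-BC; u=q@BXv; v=q@BYv
m=(abs(w[:,2]-(s['tool_pos'][2]+.0645))<.003)&(abs(v+.033)<.036)&(u>-.07)&(u<-.015)
print('bridge u',np.sort(u[m])[30],'v',np.sort(v[m])[[20,-20]],'z',np.median(w[m,2]))
walls()
E
```

```text
19.3667 [ 0.51562967 -0.02321053 -0.01151954] [3.14153841e+00 1.01756222e-03 2.99273209e+00] [ 0.11610122 -0.70422927 -1.08532172]
bridge u -0.050642269058767835 v [-0.06584878 -0.00063976] z 0.05291831783444169
wall 675 v0 -0.0962 slope 0.0099 u[-0.0507 -0.0173] z 0.0444
wall 23 v0 -0.0415 slope -0.1222 u[-0.0506 -0.0498] z 0.0439
wall 32 v0 -0.0434 slope -0.2315 u[-0.0506 -0.0496] z 0.0441
wall 683 v0 0.0299 slope -0.0031 u[-0.0509 -0.0172] z 0.0444
[(-0.1, 119), (-0.098, 250), (-0.096, 306), (-0.084, 13), (-0.082, 18), (-0.08, 18), (-0.078, 18), (-0.076, 22), (-0.074, 19), (-0.072, 20), (-0.07, 20), (-0.064, 12), (-0.036, 16), (-0.034, 13), (-0.032, 16), (-0.004, 13), (0.0, 10), (0.002, 20), (0.004, 21), (0.006, 19), (0.008, 21), (0.01, 22), (0.012, 18), (0.014, 22), (0.028, 376), (0.03, 245), (0.032, 62)]
```

Centred and flush; top at 0.053, so about 4 mm to go.

>>> step_arm --steps '[{"x":0,"y":0,"z":0.0015,"rx":0,"ry":0,"rz":0,"claw":0},{"x":0,"y":0,"z":0.003,"rx":0,"ry":0,"rz":0,"claw":0},{"x":0,"y":0,"z":0.004,"rx":0,"ry":0,"rz":0,"claw":0},{"x":0,"y":0,"z":0.005,"rx":0,"ry":0,"rz":0,"claw":0},{"x":0,"y":0,"z":0.0055,"rx":0,"ry":0,"rz":0,"claw":0},{"x":0,"y":0,"z":0.0055,"rx":0,"ry":0,"rz":0,"claw":0},{"x":0,"y":0,"z":0.0055,"rx":0,"ry":0,"rz":0,"claw":0}]'

```text
time: 20.05
tool_pos: [0.5152, -0.0231, -0.0156]
tool_rot: [3.142, 0.0, 2.993]
contact_force: [-1.5, 0.5, 5.3]
opening: 0.0662
grip_force: 12.0
```

>>> step_arm --steps '[{"x":0,"y":0,"z":0,"rx":0,"ry":0,"rz":0,"claw":0.6},{"x":0,"y":0,"z":0,"rx":0,"ry":0,"rz":0,"claw":0.6},{"x":0,"y":0,"z":0,"rx":0,"ry":0,"rz":0,"claw":0.6},{"x":0,"y":0,"z":0,"rx":0,"ry":0,"rz":0,"claw":0.6},{"x":0,"y":0,"z":-0.01,"rx":0,"ry":0,"rz":0,"claw":0.6},{"x":0,"y":0,"z":-0.03,"rx":0,"ry":0,"rz":0,"claw":0.6},{"x":0,"y":0,"z":-0.06,"rx":0,"ry":0,"rz":0,"claw":0.6},{"x":0,"y":0,"z":-0.1,"rx":0,"ry":0,"rz":0,"claw":0.6},{"x":-0.04,"y":0,"z":-0.15,"rx":0,"ry":0,"rz":0,"claw":0.6},{"x":-0.1,"y":0,"z":-0.2,"rx":0,"ry":0,"rz":0,"claw":0.6},{"x":-0.12,"y":0,"z":-0.25,"rx":0,"ry":0,"rz":0,"claw":0.6},{"x":-0.12,"y":0,"z":-0.27,"rx":0,"ry":0,"rz":0,"claw":0.6}]'

```text
time: 21.05
tool_pos: [0.6062, -0.0369, 0.189]
tool_rot: [3.142, 0.002, 2.993]
contact_force: [-0.3, -0.2, -0.6]
opening: 0.0731
grip_force: 0.0
```

>>> step_arm --steps '[{"x":0,"y":0,"z":0,"rx":0,"ry":0,"rz":0,"claw":0.6},{"x":0,"y":0,"z":0,"rx":0,"ry":0,"rz":0,"claw":0.6},{"x":0,"y":0,"z":0,"rx":0,"ry":0,"rz":0,"claw":0.6},{"x":0,"y":0,"z":0,"rx":0,"ry":0,"rz":0,"claw":0.6}]'

```text
time: 21.38
tool_pos: [0.6029, -0.0363, 0.185]
tool_rot: [3.141, -0.003, 2.993]
contact_force: [0.5, -0.2, -0.5]
opening: 0.0735
grip_force: 0.0
```

```bash
python3 - <<'E'
from h import *
s=robot.observe(); print(s['time'],s['tool_pos'])
walls()
im,d,W=cloud('wrist'); w=W.reshape(-1,3); q=w[:,:2]-BC; u=q@BXv; v=q@BYv
m=(abs(w[:,2]-.049)<.003)&(abs(v+.033)<.038)&(abs(u)<.07)
r=cv2.minAreaRect(np.stack([u[m],v[m]],1).astype(np.float32)); k=m&(abs(v+.033)<.028); print(r,np.median(w[k,2]),np.polyfit(u[k],w[k,2],1)[0],np.polyfit(v[k],w[k,2],1)[0],np.sort(u[k])[[10,-10]])
cv2.imwrite('pics/w7.png',cv2.resize(im,None,fx=1.5,fy=1.5))
E
```

```text
21.3833 [ 0.60289817 -0.03625686  0.18504629]
wall 363 v0 -0.0967 slope 0.0092 u[-0.0495 0.0491] z 0.0444
wall 70 v0 -0.0436 slope 0.0086 u[-0.0472 0.0422] z 0.0473
wall 51 v0 -0.0267 slope 0.0074 u[-0.0473 0.0377] z 0.0472
wall 369 v0 0.0307 slope -0.0024 u[-0.0498 0.0482] z 0.0445
[(-0.1, 74), (-0.098, 153), (-0.096, 136), (-0.066, 14), (-0.064, 16), (-0.062, 16), (-0.056, 9), (-0.052, 10), (-0.05, 10), (-0.046, 11), (-0.03, 9), (-0.028, 10), (-0.02, 9), (-0.014, 9), (-0.01, 9), (-0.008, 10), (-0.006, 17), (0.028, 133), (0.03, 164), (0.032, 72)]
((-0.000604972243309021, -0.033128347247838974), (0.06565316021442413, 0.09946880489587784), 89.81354522705078) 0.04875072515316908 0.002183984934091082 0.0002540416937292467 [-0.05013286  0.04904764]
```

View pics/w7.png

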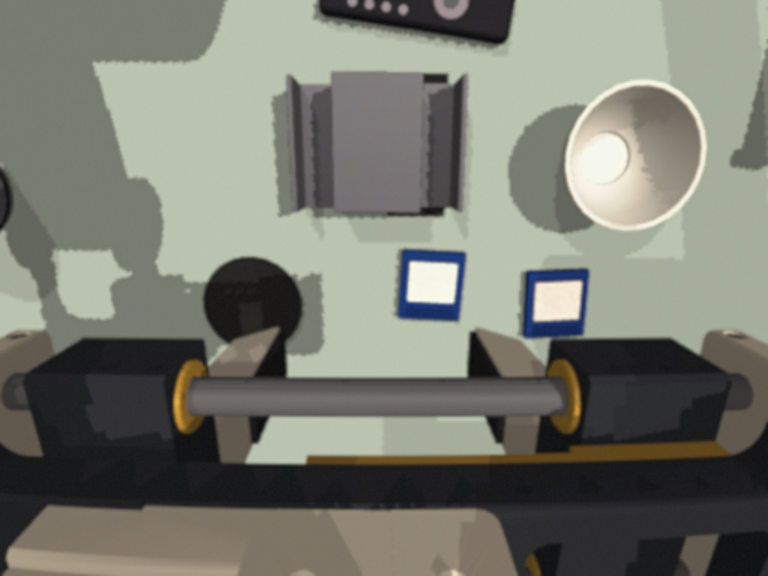

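The picture shows the bridge centred over the two trays. It is level, its top at 0.0488 m, and square and flush to within about 1 mm. The other objects have not moved.

```bash
python3 -c "
from cell import robot
print(robot.hand_in())"
```

```text
the job is handed in; nothing more can be done
None
```

The job is done and handed in at about 21 s: the loose tray stands touching the fixed one with its ends flush, and the third section is fully down and centred over the joint, with nothing else moved.

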